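Weight the bottle and hold the water-bath lid open

TASK

The amber dropper bottle out on the open bench (not the one by the wall) is about to go into the water bath, so slip the yellow ring weight over its teat and neck until it rests on the bottle's shoulder: lower it, do not drop it, let it go, and leave the bottle standing where it is. Then lift the lid of the water bath by its handle and hold it open at 60 degrees, so that a colleague can put the bottle in while drips from the lid still run back into the tank; it has no stay and must not slam. Finish still holding the lid there, and leave everything else on the bench alone.

Things in the scene. Friction and masses are not known exactly. Their poses are not given: they have to be found in the camera images.
- ring_centre (a point): centre (half-way up) of the loose ring weight: a yellow vinyl-coated ring, 52 mm outside diameter, 28 mm bore, 24 mm high, about 0.2 kg, lying flat on the bench; its z axis is its bore axis. Grip it across its outside
- bottle_centre (a point): centre (53 mm above its foot) of the loose amber dropper bottle on the open bench (not the one by the wall): 106 mm tall, 0.06 kg, upright, z axis up. Body 38 mm in diameter to 50 mm up, then a conical shoulder; black collar (from 65 mm up) and teat at most 22.6 mm in diameter. The ring seats on the shoulder, underside 59 mm above the foot, ring centre 18 mm above this point
- water_bath: fixed white bench-top water bath, 200 mm deep (x), 250 mm wide (y), rim 132 mm high; origin on the bench under its middle; -x is its front with the dial, +x its rear with the hinge
- lid_hinge (a point): middle of the lid's hinge axis, 98 mm behind the bath's origin and 137 mm above the bench; the axis runs along the bath's y
- bath_lid (a joint): angle of the bath's stainless lid in rad: 0 shut (its start), 1.047 is 60 degrees, 1.40 its stop; it has no stay or spring, about 0.4 kg, and falls shut when let go
- lid_handle (a point): middle of the lid's black handle bar: round, 12 mm in diameter, along the bath's y, free over 90 mm, its axis 40 mm above the lid (room for a fingertip beside it); 155 mm in front of the hinge axis and 54 mm above it when shut (191 mm above the bench); turns with the lid. Pinched from above across the bath's x, the bar can turn between the fingers, so the gripper may stay upright on the arc
- tape_blue: bystander: loose roll of blue tape lying flat, 46 mm across, 25 mm high; origin under its middle
- timer: bystander: loose white bench timer, 58 x 66 x 19 mm; origin under its middle
- marker_black: bystander: loose marker pen with a black cap, 136 mm long, 12 mm thick; origin under its middle
Things that resemble listed ones, but are neither listed nor needed, are in the scene too. Of the things like the part that bears ring_centre, leave any that is brown; of the rest the smaller one is meant.

How it is judged (in metres and radians):
On the way, in this order (a step that is already met when the one before it is completed fails the run):
1. the ring weight sits on the bottle's shoulder, let go, and the bottle stands upright (horizontal distance between ring_centre and bottle_centre below 0.006 m and z of ring_centre in the frame of bottle_centre between 0.012 and 0.024 m and angle between the z axis of ring_centre and the z axis of bottle_centre, either way round below 0.2 rad and angle between bottle_centre's own z axis and vertical below 0.1 rad and height (world z) of bottle_centre below 0.06 m and contact force between the fingers and ring_weight below 0.1 N), for 0.3 s.
2. the lid is lifted to 60 degrees, within 7 degrees, by the gripper (value of joint bath_lid between 0.92 and 1.175 rad and contact force between the fingers and bath_lid above 0.5 N), for 0.3 s.
At the end, for the whole second after the job is handed in: Ring weight let go on the shoulder of the upright bottle (axes within 6 mm, seated within 6 mm of height); lid held still by the gripper at 60 degrees, within 7 degrees (joint 0.92 to 1.175 rad), nothing else propping it, through the last second (all of step 1 and all of step 2 and velocity of joint bath_lid between -0.1 and 0.1 rad/s and contact force between bath_lid and ring_weight below 0.1 N and contact force between bath_lid and dropper_bottle below 0.1 N and contact force between bath_lid and tape_blue below 0.1 N and contact force between bath_lid and timer below 0.1 N and contact force between bath_lid and marker_black below 0.1 N); the arm keeps its last pose, push and grip.
It fails at once if the bottle is knocked over, lifted or pushed more than 30 mm (angle between bottle_centre's own z axis and vertical above 0.4 rad or distance of bottle_centre from where it was at the start of the episode above 0.03 m).
It fails at once if the ring weight is dropped (falls free faster than 0.6 m/s) (contact force between the fingers and ring_weight below 0.02 N and linear speed of ring_weight above 0.6 m/s).
It fails at once if the lid is let fall (closes faster than 3 rad/s) (velocity of joint bath_lid below -3 rad/s).
It fails at once if a bystander (tape roll, timer, marker) is moved more than 30 mm (distance of any of tape_blue, timer, marker_black from where it was at the start of the episode above 0.03 m).
It also fails if it takes over 58 s, if anything falls off the work surface, if the arm or the gripper's body presses on something with over 40 N, if the wrist force passes 120 N, or if a joint passes its speed limit or range.

ROBOT

A 7-joint arm with a two-finger parallel gripper is mounted at the origin on a cart in front of the work surface, level with it; the furniture and walls round the work are solid. World frame = base frame: x ahead of the robot, y to its left, z up, the work surface at z = 0. Lengths are in mm, angles in rad, forces in N, time in s.
With the tool pointing down it reaches from about 425 to 875 mm from the base axis. Payload 9.9 kg.
Tool frame: the origin (TCP) lies at the very end of the fingers, on their centre line; the grasp point (between the pads) lies behind it (pinch_z is the z of the grasp point in the tool frame, in mm); z points along the fingers, y is the line along which they close (so a half turn about z gives the same grasp; the last joint's range is limited). The gripper opens to 85 mm and grips with 20 to 120 N. Pads are 22 mm wide; open, the fingers measure 114 mm over their backs; the gripper's body (76 mm by 85 mm) begins 54 mm behind the grasp point. The pads swing forward as they close: fully open they stand 13 mm farther back than shut.
Start: joints at [-1.189, 0.576, 0.025, 1.437, -0.015, 1.129, -0.057], TCP at [303.161, 603.093, 193.289] pointing down, gripper open.
Joint ranges: [-2.76, 2.76], [-0.34, 2.15], [-1.52, 1.57], [0.19, 2.46], [-1.09, 4.23], [0.17, 1.99], [-2.82, 2.82]. Speed limits (rad/s): [2.22, 2.22, 3.01, 3.01, 3.14, 3.14, 3.14].

INTERFACE

Orientations are given as a unit quaternion [w, x, y, z].
In Python, from plant import * gives the robot as it stands.
- The arm moves only by the tool send_rows, never from a script. Its argument "targets" is a list of rows, each a list of 2 entries, a list of its own where there are three numbers: the shift along the tool's x, y, z in mm, then the turn about the tool's z in rad. In form: [[[dx, dy, dz], roll], ...]. A call has 1 to 20 rows; each row shifts and turns the commanded pose from where the row before left it, along the tool's axes as they then stand; what a row does not reach is not made up. A row lasts 1/10 s, in which the tool goes at most 50 mm and 8.59 degrees, less where a joint would pass 70% of its speed; a pose out of reach is approached as far as the arm can. A call with a gripper value outside its range is refused whole. "claw" is the opening, from -1 (shut) to 1 (fully open), set as the call begins (left out, the last holds). The fingers move at their own pace and stop on an object; "squeeze" is the grip in N (left out, the last holds). Time passes only in rows, so rows that do not move let the fingers close. It gives the time, the measured TCP pose, the force, the opening and the grip force at its end, in the units of the state.
- observe(): the state, without advancing time (a new reading comes with each control period).
- capture(name): name is "scene" or "top"; returns the picture (400x640x3 uint8, red, green, blue); there is no depth.
- get_calibration(name): a dict with "intrinsics" (3x3 intrinsics, pixels), "view" (4x4, takes a point from world to camera coordinates). Camera axes: x right, y down, z forward; pixel columns grow to the right and rows downward; lengths in mm; the calibration is good to about 2 mm. A picture is of the moment at which its call begins. get_calibration takes no time and is no camera call.
- job_done(): hands the job in; it is judged then, once.
The state is a dict: "clock": time; "joints": joint angles; "qd": joint speeds; "joint_torque": joint torques, N m; "ee_pos": TCP position; "orientation": TCP orientation; "wrist_force": force on the tool from outside, world axes, zero at the start; "torque": the same for the moment, N m; "width": opening from 0.0 (shut) to 1.0 (fully open); "grip_force": force on a finger pad.
Only numpy, scipy, OpenCV 4.12 (cv2) and the standard library are available. Lean on these libraries where they do the work, as an engineer would, in place of code of your own. Each camera call takes 0.05 s, during which the arm holds its last target. There are 200 camera calls.

## Working session

There is one attempt and no reset: what is moved stays moved. The work goes in short steps, Python scripts to look and compute and a tool call to move; the robot and the scene stay as the last step left them, time stands still between calls to the robot, and variables do not carry over. Pictures are saved under pics/ and viewed, at most 10 in all, crops included, and the job is handed in when it is done.

Besides the shell and the picture viewer there is one more tool, called by a JSON object that holds its "method" and its "body". send_rows: Moves the arm, as the interface text tells. Its arguments: {"type":"object","properties":{"targets":{"type":"array"},"claw":{"type":"number"},"squeeze":{"type":"number"}},"required":["targets"]}

```bash
ls; mkdir -p pics
python3 - <<'E'
from plant import *
import cv2
for n in("scene","top"):
    cv2.imwrite(f"pics/{n}0.png",capture(n)[:,:,::-1]); c=get_calibration(n); print(n,c)
print(observe())
try: print(pinch_z)
except Exception as e: print(e)
E
```

```text
pics
scene {'intrinsics': array([[412.68516136,   0.        , 318.23351944],
       [  0.        , 412.68516136, 200.42233136],
       [  0.        ,   0.        ,   1.        ]]), 'view': array([[ 7.99248500e-01, -6.00803906e-01,  1.53786298e-02,
        -4.34525698e+02],
       [-4.53017987e-01, -6.19069547e-01, -6.41504170e-01,
         3.12063650e+02],
       [ 3.94938652e-01,  5.05754450e-01, -7.66965382e-01,
         1.09974940e+03],
       [ 0.00000000e+00,  0.00000000e+00,  0.00000000e+00,
         1.00000000e+00]])}
top {'intrinsics': array([[368.42247401,   0.        , 320.62463161],
       [  0.        , 368.42247401, 204.86841426],
       [  0.        ,   0.        ,   1.        ]]), 'view': array([[ 2.09036133e-02, -9.99751258e-01,  7.77563963e-03,
        -4.85954102e+01],
       [-9.98712277e-01, -2.12402188e-02, -4.60721316e-02,
         5.20318155e+02],
       [ 4.62258278e-02, -6.80255273e-03, -9.98907853e-01,
         1.15354875e+03],
       [ 0.00000000e+00,  0.00000000e+00,  0.00000000e+00,
         1.00000000e+00]])}
{'clock': 0.1, 'joints': array([-1.18878866,  0.57645617,  0.02483082,  1.43781996, -0.01501779,
        1.12898733, -0.05652578]), 'qd': array([ 9.52935260e-05, -8.35488492e-04,  8.53047659e-04, -1.52464840e-03,
       -1.77735894e-04, -2.58258216e-03,  4.74584898e-05]), 'joint_torque': array([ 5.85022703e-03, -7.67304468e+01,  2.25795150e+00, -2.86599576e+01,
        1.59084611e-02,  8.77245096e-03,  3.59818569e-05]), 'ee_pos': array([302.94853585, 602.68612589, 192.52450338]), 'orientation': array([-1.46603809e-04,  2.30797520e-01,  9.73001517e-01, -7.28801232e-04]), 'wrist_force': array([-0.45571455, -0.31968325, -0.12566492]), 'torque': array([-0.02509917, -0.03236644, -0.01199378]), 'grip_force': 0.0, 'width': 0.9989239705715018}
-18.700000000000003
```

View pics/scene0.png

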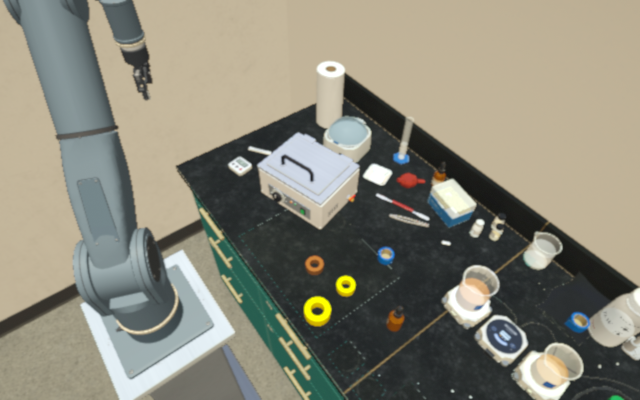

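View pics/top0.png

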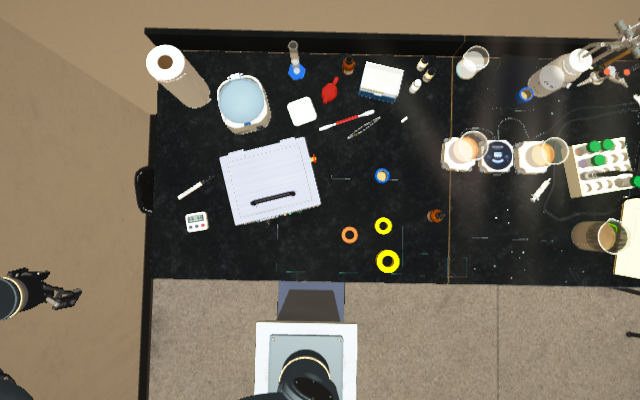

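Yellow rings in the top view: small at (383,226), large at (388,261). The third ring, at (349,235), is orange-brown, so I leave it. The small yellow one fits. Amber bottles: (436,215) stands on the open bench and is the one meant; (348,65) is by the wall. Next I confirm this in an enlarged crop.

Run:
```python
import cv2,numpy as np
t=cv2.imread("pics/top0.png");s=cv2.imread("pics/scene0.png")
a=cv2.resize(t[160:280,330:460],None,fx=5,fy=5,interpolation=cv2.INTER_CUBIC)[:600]
cv2.imwrite("pics/c1.png",a)
b=cv2.resize(s[240:340,290:420],None,fx=6,fy=6,interpolation=cv2.INTER_CUBIC)
cv2.imwrite("pics/c2.png",b)
c=cv2.resize(t[130:230,210:330],None,fx=6,fy=6,interpolation=cv2.INTER_CUBIC)
cv2.imwrite("pics/c3.png",c)
```

```text
(no output)
```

View pics/c1.png

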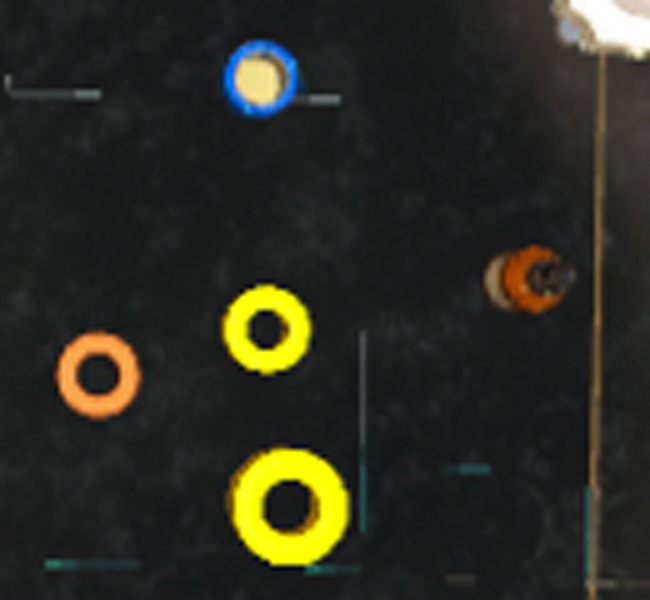

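View pics/c2.png

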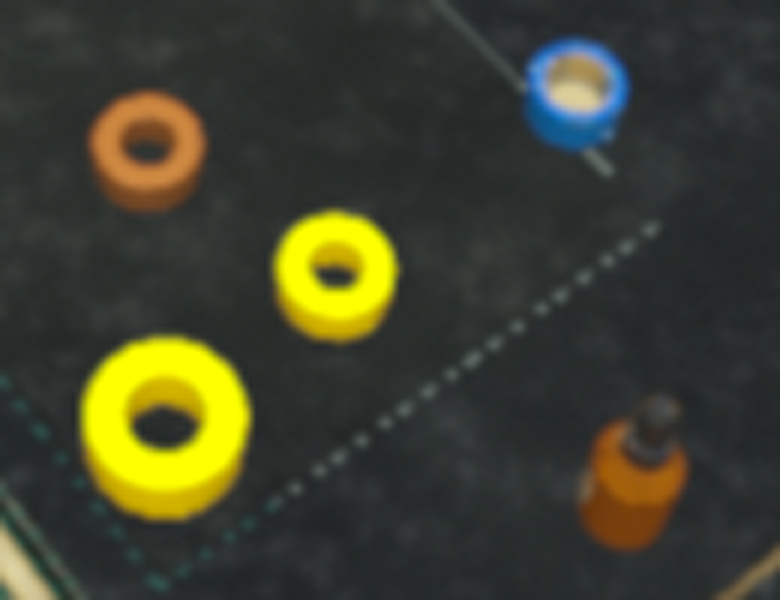

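View pics/c3.png

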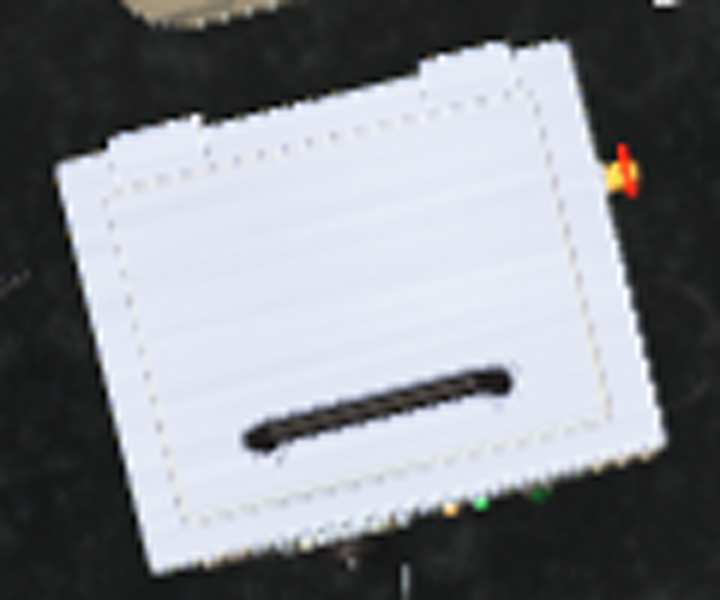

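The crops confirm it. The small yellow ring is at top crop (267,329) and scene crop (336,268); the big yellow one is below it and the brown one to the left. The open-bench bottle has its shoulder disc at top crop (533,280) and its dark teat at (553,278). The handle bar runs from (260,437) to (497,380) in the lid crop. Next I compute positions from these and overlay the models as a check.

```bash
cat > h.py <<'E'
from plant import *
import numpy as np,cv2
from scipy.optimize import least_squares
C={n:get_calibration(n) for n in("scene","top")}
def proj(n,p):
    p=np.atleast_2d(p); V=np.array(C[n]["view"]); q=(V[:3,:3]@p.T+V[:3,3:]).T@np.array(C[n]["intrinsics"]).T
    return q[:,:2]/q[:,2:]
def at(n,u,z):
    return least_squares(lambda x:proj(n,[x[0],x[1],z])[0]-u,[500,0]).x
def un(u,f,o): return (np.array(u)+.5)/f-.5+np.array(o)
E
cat > fit.py <<'E'
from h import *
T=lambda u:un(u,5,(330,160)); S=lambda u:un(u,6,(290,240)); L=lambda u:un(u,6,(210,130))
print("ring",at("top",T((267,329)),24),at("scene",S((336,268)),24))
print("bottle top",at("top",T((533,280)),50),"teat",at("top",T((555,277)),100),"scene50",at("scene",S((640,460)),50),at("scene",S((661,408)),102))
a,b=at("top",L((260,437)),191),at("top",L((497,380)),191);print("handle",a,b,(a+b)/2,np.linalg.norm(a-b))
# refine ring by colour blobs: silhouette of model vs mask
def hull(n,pts): 
    m=np.zeros((1600,2560),np.uint8); cv2.fillConvexPoly(m,cv2.convexHull(np.int32(np.round((proj(n,pts)+.5)*4-.5))),1)
    return cv2.resize(m.astype(np.float32),(640,400),interpolation=cv2.INTER_AREA)
th=np.linspace(0,2*np.pi,60)
def circ(x,y,z,r): return np.c_[x+r*np.cos(th),y+r*np.sin(th),0*th+z]
im={n:cv2.imread(f"pics/{n}0.png") for n in C}
def mask(n,lo,hi): return cv2.inRange(cv2.cvtColor(im[n],cv2.COLOR_BGR2HSV),lo,hi)/255.
def fit(name,model,lo,hi,g):
    for ns in (["top"],["scene"],["top","scene"]):
        best=None; c=np.array(g,float)
        for st in (4,1.5,.5):
            gr=[(c[0]+i*st,c[1]+j*st) for i in range(-4,5) for j in range(-4,5)]
            def cost(x):
                e=0
                for n in ns:
                    m=hull(n,model(*x)); d=cv2.dilate((m>0).astype(np.uint8),np.ones((7,7)))
                    e+=np.abs(m-np.where(mask(n,lo,hi)>0,1,0))[d>0].sum()
                return e
            c=np.array(min(gr,key=cost))
        print(name,ns,c,cost(c))
g=at("top",T((267,329)),24)
fit("ring",lambda x,y:np.r_[circ(x,y,0,26),circ(x,y,24,26)],(22,150,60),(38,255,255),g)
g=at("top",T((533,280)),50)
fit("bottle body",lambda x,y:np.r_[circ(x,y,0,19),circ(x,y,50,19)],(3,120,60),(20,255,255),g)
E
python3 fit.py
```

```text
ring [ 460.55025557 -233.95510229] [ 461.87374941 -234.51392202]
bottle top [ 494.09154485 -392.18179286] teat [ 494.93330025 -389.00048092] scene50 [ 498.16670452 -392.64722978] [ 497.850458   -393.41329874]
handle [515.664964   144.83835032] [543.40946043  39.8740947 ] [529.53721222  92.35622251] 108.5691118198359
ring ['top'] [ 460.55025557 -235.95510229] 60.4375
ring ['scene'] [ 463.05025557 -233.45510229] 53.0
ring ['top', 'scene'] [ 462.05025557 -234.45510229] 128.0
bottle body ['top'] [ 494.59154485 -394.68179286] 78.5
bottle body ['scene'] [ 497.59154485 -393.18179286] 69.75
bottle body ['top', 'scene'] [ 495.59154485 -394.68179286] 157.0625
```

```bash
cat >> h.py <<'E'
from scipy.spatial.transform import Rotation as R
def tool(d,s=None):
    s=s or observe(); q=s["orientation"]
    return R.from_quat(np.r_[q[1:],q[0]]).as_matrix().T@np.array(d,float)
def goal(p):
    s=observe(); return tool(np.array(p)-s["ee_pos"],s)
E
python3 - <<'E'
from h import *
W=np.array([[303,603,193],[400,530,270],[530,380,270],[600,200,270],[620,30,270],[580,-120,250],[462,-234,150]])
for a,b in zip(W,W[1:]):
    d=tool(b-a); n=int(np.ceil(np.linalg.norm(d)/42)); print(n,np.round(d/n,1))
E
```

```text
4 [-29.9  -5.4 -19.2]
5 [-36.7 -15.1   0. ]
5 [-28.7 -25.9   0. ]
5 [-18.8 -28.6   0. ]
4 [ -7.9 -38.    5.1]
5 [ 10.8 -30.9  20. ]
```

{"method": "send_rows", "body": {"targets": [[[-15, -3, -10], 0], [[-30, -5, -19], 0], [[-30, -5, -19], 0], [[-30, -5, -19], 0], [[-15, -3, -10], 0], [[-37, -15, 0], 0], [[-37, -15, 0], 0], [[-37, -15, 0], 0], [[-37, -15, 0], 0], [[-36, -16, 0], 0], [[-29, -26, 0], 0], [[-29, -26, 0], 0], [[-29, -26, 0], 0], [[-29, -26, 0], 0], [[-28, -26, 0], 0], [[-19, -29, 0], 0], [[-19, -29, 0], 0], [[-19, -29, 0], 0], [[-19, -29, 0], 0], [[-18, -28, 0], 0]], "claw": 1, "squeeze": 40}}

```text
clock: 2.1
ee_pos: [620.6, 26.7, 270.3]
orientation: [-0.0, 0.231, 0.973, 0.0]
wrist_force: [-0.6, 0.0, 0.3]
width: 1.0
grip_force: 0.0
```

{"method": "send_rows", "body": {"targets": [[[-8, -38, 5], 0], [[-8, -38, 5], 0], [[-8, -38, 5], 0], [[-8, -38, 5], 0], [[11, -31, 20], 0], [[11, -31, 20], 0], [[11, -31, 20], 0], [[11, -31, 20], 0], [[5, -15, 10], 0], [[0, 0, 0], 0], [[0, 0, 0], 0]]}}

```text
clock: 3.2
ee_pos: [475.4, -223.9, 160.6]
orientation: [0.0, 0.231, 0.973, 0.0]
wrist_force: [0.3, 0.5, -0.3]
width: 0.997
grip_force: 0.0
```

Run:
```python
from h import *
s=observe();print(s["clock"],s["ee_pos"],s["orientation"],s["joints"],goal([461.5,-234.3,40]))
for n in C: cv2.imwrite(f"pics/{n}1.png",capture(n)[:,:,::-1])
```

```text
3.2 [ 475.39207233 -223.87001341  160.61377179] [1.80600651e-04 2.30903302e-01 9.72976653e-01 2.56203841e-04] [ 0.24106728  0.39341297  0.15529913  1.88031377 -0.07816774  0.87336018
  1.5397029 ] [  7.75236459 -15.6300832  120.6028921 ]
```

{"method": "send_rows", "body": {"targets": [[[4, -8, 20], 0], [[4, -8, 20], 0], [[0, 0, 25], 0], [[0, 0, 25], 0], [[0, 0, 20], 0], [[0, 0, 15], 0], [[0, 0, 15], 0], [[0, 0, 10], 0], [[0, 0, 4], 0], [[0, 0, 0], 0]]}}

```text
clock: 4.3
ee_pos: [460.9, -234.5, 6.2]
orientation: [-0.0, 0.23, 0.973, 0.0]
wrist_force: [-0.1, 0.2, -0.0]
width: 1.002
grip_force: 0.0
```

Run:
```python
from h import *
s=observe();print(s["clock"],s["ee_pos"],s["wrist_force"],goal([461.5,-234.3,3]))
a=capture("scene")[:,:,::-1];b=capture("top")[:,:,::-1]
A=cv2.resize(a[220:330,300:420],(480,440),interpolation=cv2.INTER_CUBIC);B=cv2.resize(b[175:255,345:425],None,fx=5.5,fy=5.5,interpolation=cv2.INTER_CUBIC)
cv2.imwrite("pics/g1.png",np.hstack([A,B])[:,:800])
```

```text
4.3 [ 460.93936517 -234.50750441    6.19356486] [-0.05505383  0.20395938 -0.0209795 ] [-0.40874593  0.43644513  3.19353541]
```

View pics/g1.png

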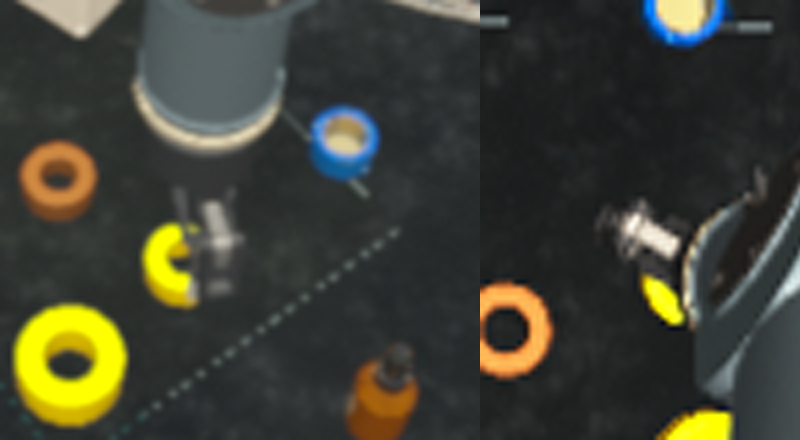

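The left half (scene view) shows the fingers straddling the small yellow ring at crop (180,262); the other rings and the tape are clear of the hand. I go 3 mm lower and close.

{"method": "send_rows", "body": {"targets": [[[0, 0, 3], 0], [[0, 0, 0], 0], [[0, 0, 0], 0], [[0, 0, 0], 0], [[0, 0, 0], 0], [[0, 0, 0], 0], [[0, 0, 0], 0], [[0, 0, 0], 0]], "claw": -1, "squeeze": 40}}

```text
clock: 5.2
ee_pos: [460.6, -234.9, 3.3]
orientation: [-0.0, 0.231, 0.973, -0.0]
wrist_force: [-0.8, 0.6, 0.6]
width: -0.0
grip_force: 0.0
```

The fingers closed on nothing, so I look again.

Run:
```python
from h import *
a=capture("scene")[:,:,::-1];b=capture("top")[:,:,::-1]
A=cv2.resize(a[220:330,300:420],(480,440),interpolation=cv2.INTER_CUBIC);B=cv2.resize(b[175:255,345:403],None,fx=5.5,fy=5.5,interpolation=cv2.INTER_CUBIC)
cv2.imwrite("pics/g2.png",np.hstack([A,B])[:,:800])
for p in ([460.6,-234.9,3],[460.6,-234.9,150]): print(proj("scene",p),proj("top",p))
```

```text
[[344.82586188 288.21765055]] [[382.13013343 225.32728518]]
[[348.57755243 260.52347166]] [[391.33773991 225.82308599]]
```

View pics/g2.png

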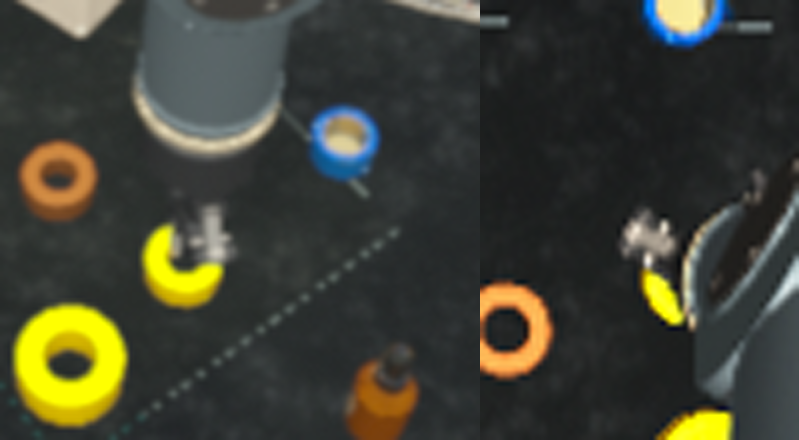

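```bash
python3 - <<'E'
from h import *
def tri(us,ut):
    r=least_squares(lambda x:np.r_[proj("scene",x)[0]-us,proj("top",x)[0]-ut],[460,-230,50]);return r.x,r.cost
print(tri((353.2,280),(375.3,218.2)))
s=observe();print(s)
E
python3 - <<'E'
import cv2,numpy as np
# enlarged: fingers now, both views, and hover pic
import sys; sys.path.insert(0,'.')
from h import *
b=capture("scene")[:,:,::-1];t=capture("top")[:,:,::-1]; s1=cv2.imread("pics/scene1.png")
A=cv2.resize(b[255:305,325:375],None,fx=8,fy=8,interpolation=cv2.INTER_CUBIC)
B=cv2.resize(s1[225:325,310:410],None,fx=4,fy=4,interpolation=cv2.INTER_CUBIC)
cv2.imwrite("pics/g3.png",np.hstack([A,B]))
E
```

```text
(array([ 492.16477557, -220.89544867,   -5.74231576]), np.float64(11.297786094732947))
{'clock': 5.3, 'joints': array([ 0.31254198,  0.61026467,  0.10198634,  2.05884124, -0.12708329,
        0.47830345,  1.61416846]), 'qd': array([-0.00156024,  0.00191117,  0.00113102, -0.00070478, -0.00062656,
       -0.00012412,  0.00070798]), 'joint_torque': array([ 2.25550160e-03, -6.45338845e+01,  3.54366302e+00, -1.44521615e+01,
        8.24451679e-03,  2.45560514e-03, -4.37167409e-05]), 'ee_pos': array([ 460.55095053, -234.85181088,    3.28655595]), 'orientation': array([-3.59604109e-05,  2.30798614e-01,  9.73001541e-01,  9.84522394e-07]), 'wrist_force': array([ 0.72085935,  0.44147483, -0.4793094 ]), 'torque': array([ 0.02064412, -0.07802571,  0.00761562]), 'grip_force': 0.0, 'width': 0.00037102083327462514}
```

View pics/g3.png

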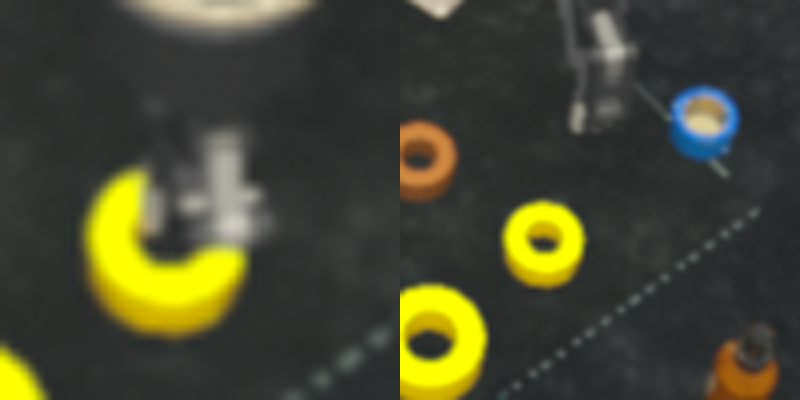

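Run:
```python
from h import *
p=np.array([475.4,-223.9,160.6]);y=np.array([.449,.893,0])
for s in (-1,0,1):
  for r in (42.5,57): 
    q=p+s*r*y+[0,0,13]; print("hover",s,r,proj("scene",q),proj("top",q))
p=np.array([460.6,-234.9,3.3]); 
for z in (0,20,40,60,100): print("shut",z,proj("scene",p+[0,0,z]),proj("top",p+[0,0,z]))
print(proj("scene",[460.6,-234,24]))
print(at("scene",(348,284),3),at("scene",(348,284),24))
d=np.abs(cv2.imread("pics/scene1.png").astype(int)-cv2.imread("pics/scene0.png")).sum(2)>60
d[:, :]&=True
for r in range(225,268,3): 
    c=np.flatnonzero(d[r,330:400]); print(r,(c.min()+330,c.max()+330) if len(c) else None)
dt=np.abs(cv2.imread("pics/top1.png").astype(int)-cv2.imread("pics/top0.png")).sum(2)>60
for r in range(190,245,4):
    c=np.flatnonzero(dt[r,350:430]); print("top",r,(c.min()+350,c.max()+350) if len(c) else None)
```

```text
hover -1 42.5 [[354.92040496 263.9219659 ]] [[402.93290398 227.69779772]]
hover -1 57 [[356.31074245 268.99958752]] [[407.65638941 230.19252382]]
hover 0 42.5 [[350.98560531 249.55176875]] [[389.09974857 220.39176612]]
hover 0 57 [[350.98560531 249.55176875]] [[389.09974857 220.39176612]]
hover 1 42.5 [[347.24780207 235.90101795]] [[375.28378178 213.09481275]]
hover 1 57 [[346.01500312 231.39873944]] [[370.57402583 210.60733793]]
shut 0 [[344.83277596 288.16661229]] [[382.14657724 225.32817062]]
shut 20 [[345.29998234 284.71779452]] [[383.2621079  225.38823846]]
shut 40 [[345.77987697 281.17531477]] [[384.41697236 225.4504243 ]]
shut 60 [[346.27298385 277.53530506]] [[385.61328832 225.51484217]]
shut 100 [[347.30107865 269.94612871]] [[388.13953403 225.65087261]]
[[345.11088817 284.36111537]]
[ 476.22788566 -230.00570589] [ 467.76853406 -237.90716752]
225 (np.int64(349), np.int64(366))
228 (np.int64(350), np.int64(365))
231 (np.int64(351), np.int64(365))
234 (np.int64(351), np.int64(365))
237 (np.int64(352), np.int64(369))
240 (np.int64(352), np.int64(367))
243 (np.int64(354), np.int64(364))
246 (np.int64(354), np.int64(363))
249 (np.int64(354), np.int64(364))
252 (np.int64(352), np.int64(365))
255 (np.int64(352), np.int64(362))
258 (np.int64(353), np.int64(355))
261 None
264 None
267 None
top 190 (np.int64(418), np.int64(429))
top 194 (np.int64(410), np.int64(429))
top 198 (np.int64(404), np.int64(429))
top 202 (np.int64(400), np.int64(429))
top 206 (np.int64(371), np.int64(429))
top 210 (np.int64(374), np.int64(429))
top 214 (np.int64(376), np.int64(429))
top 218 (np.int64(379), np.int64(429))
top 222 (np.int64(385), np.int64(429))
top 226 (np.int64(387), np.int64(429))
top 230 (np.int64(390), np.int64(429))
top 234 (np.int64(398), np.int64(429))
top 238 (np.int64(395), np.int64(429))
top 242 (np.int64(392), np.int64(429))
```

Run:
```python
from h import *
y=np.array([.449,.893,0]);p=np.array([303,602.7,192.5])
for s in (-1,0,1): 
    q=p+s*42.5*y+[0,0,13]; print(s,proj("scene",q),proj("top",q))
print("tcp",proj("scene",p),proj("top",p),"behind",proj("scene",p+[0,0,100]),proj("top",p+[0,0,100]))
t=cv2.imread("pics/top0.png");s=cv2.imread("pics/scene0.png")
A=cv2.resize(s[50:110,105:165],(400,400),interpolation=cv2.INTER_CUBIC);B=cv2.resize(t[255:335,25:105],(400,400),interpolation=cv2.INTER_CUBIC)
cv2.imwrite("pics/g4.png",np.hstack([A,B]))
```

```text
-1 [[150.75994978 108.637676  ]] [[ 87.5914126  287.70692278]]
0 [[151.75571023 100.7275332 ]] [[ 73.30733002 280.01520641]]
1 [[152.71326396  93.12089771]] [[ 59.04183786 272.33350062]]
tcp [[152.90156102 103.94970681]] [[ 76.57595119 279.23760543]] behind [[143.63487381  77.89144931]] [[ 48.92480806 285.81577857]]
```

View pics/g4.png

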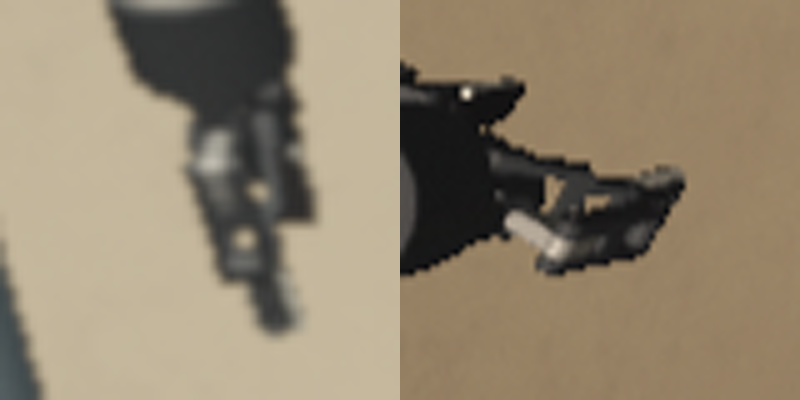

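Run:
```python
from h import *
def tri(us,ut,g=[303,603,230]):
    r=least_squares(lambda x:np.r_[proj("scene",x)[0]-us,proj("top",x)[0]-ut],g);return r.x,r.fun.round(1)
print(tri((146.2,98.7),(78,297.5)),tri((150,82.3),(46,278)))
print(at("scene",(348,285),43),at("scene",(348,285),25))
```

```text
(array([273.17636832, 552.82967798, 258.01536064]), array([-2.2, -0.5,  0.9, -1.5])) (array([318.2624346 , 636.83992402, 253.55744398]), array([-2.2, -0.5,  0.9, -1.4]))
[ 458.17957065 -247.39671354] [ 465.39586259 -240.66585594]
```

Triangulated from both start pictures, the fingertips sit about 40–60 mm above the reported TCP and about 10 mm to the side. I move the shut fingers clear to the right, where both cameras see the tip, and measure that properly.

Run:
```python
from h import *
print(goal([460.5,-235,200]),tool([20,-325,0])/9)
```

```text
[-2.37174150e-03 -1.53575011e-01 -1.96723024e+02] [-1.82037125e+01 -3.12662033e+01 -4.37875744e-04]
```

{"method": "send_rows", "body": {"targets": [[[0, 0, -20], 0], [[0, 0, -40], 0], [[0, 0, -45], 0], [[0, 0, -45], 0], [[0, 0, -45], 0], [[-18, -31, 0], 0], [[-18, -31, 0], 0], [[-18, -31, 0], 0], [[-18, -31, 0], 0], [[-18, -31, 0], 0], [[-18, -31, 0], 0], [[-18, -31, 0], 0], [[-18, -31, 0], 0], [[-18, -31, 0], 0], [[0, 0, 0], 0], [[0, 0, 0], 0]]}}

```text
clock: 7.0
ee_pos: [479.3, -557.4, 197.3]
orientation: [-0.001, 0.231, 0.973, 0.0]
wrist_force: [-1.0, -0.3, 0.0]
width: 0.004
grip_force: 0.0
```

Run:
```python
from h import *
s=observe();p=s["ee_pos"];print(s["clock"],p,s["orientation"])
P={n:proj(n,p)[0] for n in C};print(P)
out=[]
for n in C:
    im=capture(n)[:,:,::-1].copy();cv2.imwrite(f"pics/{n}2.png",im);u,v=np.int32(P[n]);u0,v0=u-40,min(v-50,320);print(n,u0,v0)
    out.append(cv2.resize(im[v0:v0+80,u0:u0+80],(400,400),interpolation=cv2.INTER_CUBIC))
cv2.imwrite("pics/g5.png",np.hstack(out))
```

```text
7.0 [ 479.30909809 -557.40323805  197.29144149] [-5.86419612e-04  2.31499023e-01  9.72834903e-01  3.32748509e-04]
{'scene': array([456.37939852, 351.5640322 ]), 'top': array([515.71581285, 221.5100751 ])}
scene 416 301
top 475 171
```

View pics/g5.png

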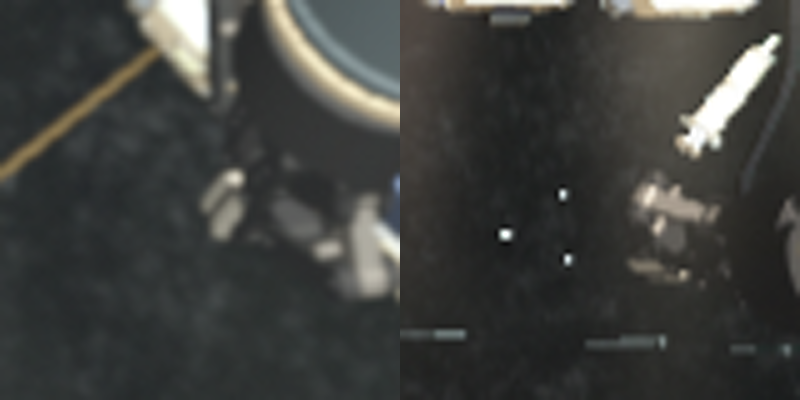

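The shut fingers end near scene (458,344) and top (521,218). The reported TCP projects to (456,352) and (516,222), so the tips do sit higher than reported. All 10 picture views are used, so from here I measure by image code, differencing against the start pictures along the projected tool axis.

```bash
cat > ext.py <<'E'
from h import *
def prof(n,p,th=12,f0="0",f1="2",half=14):
    a=cv2.imread(f"pics/{n}{f0}.png").astype(int);b=cv2.imread(f"pics/{n}{f1}.png").astype(int)
    d=np.abs(a-b).max(2)>th
    d=cv2.morphologyEx(d.astype(np.uint8),cv2.MORPH_OPEN,np.ones((2,2)))
    o=proj(n,p)[0];e=proj(n,p+np.array([0,0,100]))[0]-o;k=np.linalg.norm(e)/100;e/=np.linalg.norm(e);w=np.array([-e[1],e[0]])
    v,u=np.nonzero(d);q=np.c_[u,v]-o;s=q@e;t=q@w
    print(n,"px/mm along z",k,"axis",e)
    for i in range(-10,26):
        m=(s>=i)&(s<i+1)&(abs(t)<half)
        if m.sum()>1: print(i,"n",m.sum(),"t",t[m].min().round(1),t[m].max().round(1),end="; ")
    print()
E
python3 - <<'E'
from ext import *
p=np.array([479.3,-557.4,197.3])
for n in C: prof(n,p)
E
```

```text
scene px/mm along z 0.2392891925941161 axis [ 0.60234262 -0.79823767]
3 n 3 t -0.9 2.0; 4 n 6 t -1.5 3.5; 5 n 6 t -2.1 2.9; 6 n 10 t -5.5 3.7; 7 n 13 t -6.1 7.5; 8 n 13 t -5.9 9.1; 9 n 16 t -6.5 9.9; 10 n 12 t -5.7 9.3; 11 n 9 t -6.3 2.3; 12 n 16 t -6.1 13.9; 13 n 16 t -6.7 13.3; 14 n 16 t -6.5 13.5; 15 n 15 t -5.7 12.9; 16 n 15 t -5.5 13.7; 17 n 15 t -4.7 13.9; 18 n 12 t -4.5 13.3; 19 n 13 t -3.7 13.5; 20 n 9 t -4.9 12.9; 21 n 13 t -5.5 13.7; 22 n 16 t -8.9 13.9; 23 n 20 t -13.1 13.3; 24 n 24 t -13.7 13.5; 25 n 23 t -13.5 12.9; 
top px/mm along z 0.22406674924638462 axis [ 0.99999846 -0.00175551]
5 n 4 t -8.5 3.5; 6 n 11 t -11.5 4.5; 7 n 12 t -12.5 4.5; 8 n 15 t -13.5 4.5; 9 n 17 t -13.5 5.5; 10 n 20 t -13.5 6.5; 11 n 20 t -13.5 6.5; 12 n 18 t -13.5 6.5; 13 n 19 t -13.5 6.5; 14 n 18 t -12.5 6.5; 15 n 17 t -12.5 6.5; 16 n 17 t -12.5 6.5; 17 n 11 t -10.5 6.5; 18 n 6 t -10.5 -5.5; 19 n 7 t -9.5 -3.5; 20 n 7 t -9.5 -3.5; 21 n 7 t -9.5 -3.5; 22 n 7 t -9.5 -3.5; 23 n 4 t -8.5 -5.5; 24 n 3 t 2.5 4.5; 25 n 3 t 2.5 4.5;
```

Run:
```python
from h import *
def tri(us,ut,g=[303,603,230]):
    r=least_squares(lambda x:np.r_[proj("scene",x)[0]-us,proj("top",x)[0]-ut],g);return r.x.round(1),r.fun.round(1)
print(tri((460.8,347.4),(523.2,217.5)),tri((459.5,348.5),(522,218)),tri((462,346),(524,217.5)))
# enhance contrast analysis: ascii of diff in top around
a=cv2.imread("pics/top0.png").astype(int);b=cv2.imread("pics/top2.png").astype(int)
for n,(r0,r1,c0,c1) in dict(top=(200,236,512,546),scene=(328,362,446,480)).items():
    d=np.abs(cv2.imread(f"pics/{n}0.png").astype(int)-cv2.imread(f"pics/{n}2.png")).max(2)
    print(n,c0)
    for r in range(r0,r1): print(r,"".join(" .:-=+*#%@"[min(9,int(x)//8)] for x in d[r,c0:c1]))
```

```text
(array([ 485.1, -560.6,  220.5]), array([ 1.8, -0.4, -1.5,  1.8])) (array([ 483.8, -560.2,  215.5]), array([ 1.8, -0.4, -1.5,  1.8])) (array([ 485.8, -560.3,  225.9]), array([ 1.5, -0.3, -1.2,  1.5]))
top 512
200    ................:::...::...... 
201   ..................:::.........  
202   ..  ........................   .
203   .. ....................... .  ..
204    . .......................... ..
205      .......::+-............ .....
206      ..... .:=#+:......... .    . 
207   .........=++#+-........... . .. 
208    .......+@@@@+:#@-....... .   . 
209 . .   ...:%@@@@@%@@-........ .   +
210     .. ..+@@@@@@@@@%-:...:....  :=
211    . ....=@@@@@@@@@@@@%-::...  *::
212         .-+@@@@@@@@@@@@@=**.   =-.
213     ... :=*%*+*%@@@@@@@@#@*.    . 
214         .-+*+-@@+*%@@@@*@@-       
215       .  .:-==@@*===--+=++..      
216       ..  ..:@@@*++=..:::..       
217       ..   ..#@@*+++. ..:..       
218           ...:**+*++. ....::.     
219        ..  ..:=+**+*:     .:      
220  .         ...-:=**=.      .      
221           .::.:..--..:            
222         .-::-::.... .:.     .
[... 1113 characters left out ...]
        .=++#@@@@* .  .-+****+.+@
344           .-*@@@@@= ..  :=+****=.*
345            :#@@@@*:     .-+**##*+.
346            :#@@@%:  ..  ::=+##%%#+
347            :#@@@=. .::....-=*#%%#*
348            .=#@#: .:--::...-=+**++
349             .:-:. ..:::-:. .:-==+#
350                       ...   ..:-*@
351                              ..:+@
352                                .-#
353                                 .:
354                                   
355                                   
356                                   
357                                   
358                                   
359                                   
360                                   
361
```

Triangulation is too coarse here (about 20–30 mm high, 5 mm sideways). I find the tip height by touching the empty bench with the shut fingers.

{"method": "send_rows", "body": {"targets": [[[0, 0, 30], 0], [[0, 0, 40], 0], [[0, 0, 40], 0], [[0, 0, 40], 0], [[0, 0, 25], 0], [[0, 0, 10], 0], [[0, 0, 5], 0], [[0, 0, 0], 0]]}}

```text
clock: 7.9
ee_pos: [480.7, -556.9, 9.2]
orientation: [0.0, 0.231, 0.973, -0.0]
wrist_force: [-0.5, -0.1, 0.4]
width: 0.0
grip_force: 0.0
```

{"method": "send_rows", "body": {"targets": [[[0, 0, 3], 0], [[0, 0, 2], 0], [[0, 0, 2], 0], [[0, 0, 0], 0]]}}

```text
clock: 8.3
ee_pos: [480.0, -556.9, 1.4]
orientation: [0.0, 0.231, 0.973, 0.0]
wrist_force: [-0.5, -0.2, -1.3]
width: -0.003
grip_force: 0.0
```

{"method": "send_rows", "body": {"targets": [[[0, 0, 2], 0], [[0, 0, 2], 0], [[0, 0, 0], 0]]}}

```text
clock: 8.6
ee_pos: [479.8, -556.7, -3.1]
orientation: [-0.0, 0.231, 0.973, 0.0]
wrist_force: [-0.2, -0.7, -0.4]
width: 0.001
grip_force: 0.0
```

{"method": "send_rows", "body": {"targets": [[[0, 0, 2], 0], [[0, 0, 2], 0], [[0, 0, 2], 0], [[0, 0, 0], 0]]}}

```text
clock: 9.0
ee_pos: [479.8, -556.7, -9.2]
orientation: [-0.0, 0.231, 0.973, 0.0]
wrist_force: [0.7, -0.3, -0.1]
width: 0.003
grip_force: 0.0
```

{"method": "send_rows", "body": {"targets": [[[0, 0, 2], 0], [[0, 0, 2], 0], [[0, 0, 0], 0]]}}

```text
clock: 9.3
ee_pos: [479.9, -556.7, -13.1]
orientation: [-0.0, 0.231, 0.973, 0.0]
wrist_force: [0.3, 0.1, -0.3]
width: -0.0
grip_force: 0.0
```

{"method": "send_rows", "body": {"targets": [[[0, 0, 2], 0], [[0, 0, 2], 0], [[0, 0, 0], 0]]}}

```text
clock: 9.6
ee_pos: [479.9, -556.7, -17.1]
orientation: [-0.0, 0.231, 0.973, 0.0]
wrist_force: [-0.1, -0.1, 0.6]
width: 0.004
grip_force: 0.0
```

{"method": "send_rows", "body": {"targets": [[[0, 0, 2], 0], [[0, 0, 1], 0], [[0, 0, 0], 0]]}}

```text
clock: 9.9
ee_pos: [479.9, -556.9, -19.9]
orientation: [-0.0, 0.231, 0.973, 0.0]
wrist_force: [-0.7, 0.5, -0.2]
width: 0.001
grip_force: 0.0
```

{"method": "send_rows", "body": {"targets": [[[0, 0, 2], 0], [[0, 0, 1], 0], [[0, 0, 0], 0]]}}

```text
clock: 10.2
ee_pos: [479.9, -556.8, -22.9]
orientation: [-0.0, 0.231, 0.973, 0.0]
wrist_force: [0.9, -0.2, 0.0]
width: 0.003
grip_force: 0.0
```

{"method": "send_rows", "body": {"targets": [[[0, 0, 2], 0], [[0, 0, 1], 0], [[0, 0, 0], 0]]}}

```text
clock: 10.5
ee_pos: [479.9, -556.8, -25.9]
orientation: [-0.0, 0.231, 0.973, 0.0]
wrist_force: [-0.6, -0.1, -0.1]
width: 0.005
grip_force: 0.0
```

{"method": "send_rows", "body": {"targets": [[[0, 0, 1], 0], [[0, 0, 1], 0], [[0, 0, 0], 0]]}}

```text
clock: 10.8
ee_pos: [480.0, -556.8, -27.8]
orientation: [-0.0, 0.231, 0.973, 0.0]
wrist_force: [0.2, 0.1, -0.1]
width: 0.003
grip_force: 0.0
```

{"method": "send_rows", "body": {"targets": [[[0, 0, 1], 0], [[0, 0, 1], 0], [[0, 0, 0], 0]]}}

```text
clock: 11.1
ee_pos: [479.9, -556.8, -29.9]
orientation: [-0.0, 0.231, 0.973, 0.0]
wrist_force: [-0.3, 0.5, 0.8]
width: 0.003
grip_force: 0.0
```

{"method": "send_rows", "body": {"targets": [[[0, 0, 1], 0], [[0, 0, 1], 0], [[0, 0, 0], 0]]}}

```text
clock: 11.4
ee_pos: [479.9, -556.8, -31.9]
orientation: [-0.0, 0.231, 0.973, 0.0]
wrist_force: [0.7, 1.0, -0.1]
width: 0.001
grip_force: 0.0
```

Run:
```python
from h import *
p=observe()["ee_pos"];print(p,proj("scene",p),proj("top",p),"z0",proj("scene",p*[1,1,0]),proj("top",p*[1,1,0]))
for n in C: cv2.imwrite(f"pics/{n}3.png",capture(n)[:,:,::-1])
for n in C:
    u,v=np.int32(proj(n,p)[0]);r0,r1,c0,c1=v-28,min(v+10,400),u-18,u+30
    d=np.abs(cv2.imread(f"pics/{n}0.png").astype(int)-cv2.imread(f"pics/{n}3.png")).max(2)
    print(n,c0)
    for r in range(r0,r1): print(r,"".join(" .:-=+*#%@"[min(9,int(x)//8)] for x in d[r,c0:c1]))
```

```text
[ 479.92676176 -556.81001957  -31.89628281] [[431.42535186 384.27085986]] [[478.12344196 221.38461294]] z0 [[434.3741809  380.35429831]] [[482.45529519 221.37174519]]
scene 413
356                        .%@@@@@@#+++++*+++*******
357                         =@@@@@@@#*+++**++****+++
358                      ...:%@@@@@@@#*++*******++++
359                        . +@@@@@@@@*++*******++++
360                          :%@@@@@@@%*++***++*++=+
361                    ..    .=@@@@@@@@%*+*****++==+
362                   .:.     :*@@@@@@@@@#****++++++
363                   ...     .-%@@@@@@@@@%#**++++**
364                    ..     ..=@@@@@@@@@@@%*+++***
365                         .....=@@@@@@@@@@@@#*****
366                          ....:=@@@@@@@@@@@@@%###
367                          .....:=%@@@@@@@@@@@@@@@
368                          ......:-*@@@@@@@@@@@@@@
369                             .....:=%@@@@@@@@@@@@
370                     .. ...  ......:-*@@@@@@@@@@@
371                     ....:..  .......:=*%@@@@@@@@
372                    .:=+=:.............:-=+#%@@@@
373                   
[... 2412 characters left out ...]
*-=#@@*@=::
218                      .@##*:...     @@+ -@@@-@-::
219                       ==**+  .:        *@@@+@-::
220                        -==+:  .        #@@@#%-.:
221                       ...:-:.          %@@@#%-::
222                       .:.   .          %@@@##-::
223                      +*#+              #@@@+@-::
224                      -+*+.     .       *@@@=@=:.
225                       .:++++-.        .-@@@=@=::
226                        .----: .-     ...#@@@@#--
227                               .:     ...=@@@*@=-
228                                     .....@@@*@%-
229                                     .    +@@@@@=
230                                     ..   .#@@@@#
```

{"method": "send_rows", "body": {"targets": [[[0, 0, 1], 0], [[0, 0, 1], 0], [[0, 0, 1], 0], [[0, 0, 0], 0]]}}

```text
clock: 11.9
ee_pos: [479.9, -556.8, -34.9]
orientation: [-0.0, 0.231, 0.973, 0.0]
wrist_force: [-0.6, -0.0, 0.0]
width: 0.003
grip_force: 0.0
```

{"method": "send_rows", "body": {"targets": [[[0, 0, 1], 0], [[0, 0, 1], 0], [[0, 0, 1], 0], [[0, 0, 0], 0]]}}

```text
clock: 12.3
ee_pos: [480.0, -557.0, -37.7]
orientation: [0.0, 0.231, 0.973, -0.0]
wrist_force: [-0.7, -0.0, -0.7]
width: 0.003
grip_force: 0.0
```

{"method": "send_rows", "body": {"targets": [[[0, 0, 1], 0], [[0, 0, 1], 0], [[0, 0, 1], 0], [[0, 0, 0], 0]]}}

```text
clock: 12.7
ee_pos: [480.1, -557.1, -37.8]
orientation: [0.0, 0.231, 0.973, -0.0]
wrist_force: [-6.0, 7.6, 22.7]
width: -0.005
grip_force: 11.7
```

The tip touches the bench at a reported z of about -38, so the real tip is 38 mm behind the reported TCP (true z = reported + 38) and needs no xy correction. Back to the ring with that correction.

{"method": "send_rows", "body": {"targets": [[[0, 0, -10], 0], [[0, 0, -30], 0], [[0, 0, -40], 0], [[0, 0, -40], 0], [[0, 0, -40], 0], [[18, 31, 0], 0], [[18, 31, 0], 0], [[18, 31, 0], 0], [[18, 31, 0], 0], [[18, 31, 0], 0], [[18, 31, 0], 0], [[18, 31, 0], 0], [[18, 31, 0], 0], [[18, 31, 0], 0], [[0, 0, 0], 0], [[0, 0, 0], 0]], "claw": 1}}

```text
clock: 14.3
ee_pos: [461.0, -234.4, 119.7]
orientation: [0.0, 0.23, 0.973, -0.0]
wrist_force: [-0.3, -0.5, 0.2]
width: 0.998
grip_force: 0.0
```

Run:
```python
from h import *
s=observe();print(s["clock"],s["ee_pos"],goal([461.5,-234.3,-39]))
```

```text
14.3 [ 460.96296133 -234.36550253  119.67814878] [ -0.33972323   0.29259495 158.67843766]
```

{"method": "send_rows", "body": {"targets": [[[0, 0, 25], 0], [[0, 0, 40], 0], [[0, 0, 40], 0], [[0, 0, 20], 0], [[0, 0, 8], 0], [[0, 0, 8], 0], [[0, 0, 0], 0]]}}

```text
clock: 15.0
ee_pos: [460.7, -235.6, -21.8]
orientation: [0.0, 0.231, 0.973, -0.0]
wrist_force: [-0.8, -0.7, 0.0]
width: 1.0
grip_force: 0.0
```

{"method": "send_rows", "body": {"targets": [[[0, 0, 4], 0], [[0, 0, 4], 0], [[0, 0, 4], 0], [[0, 0, 3], 0], [[0, 0, 2], 0], [[0, 0, 0], 0]]}}

```text
clock: 15.6
ee_pos: [460.4, -234.8, -38.9]
orientation: [-0.0, 0.231, 0.973, 0.0]
wrist_force: [-0.6, -0.4, -0.4]
width: 0.997
grip_force: 0.0
```

{"method": "send_rows", "body": {"targets": [[[0, 0, 0], 0], [[0, 0, 0], 0], [[0, 0, 0], 0], [[0, 0, 0], 0], [[0, 0, 0], 0], [[0, 0, 0], 0]], "claw": -1, "squeeze": 40}}

```text
clock: 16.2
ee_pos: [460.8, -234.9, -38.1]
orientation: [0.0, 0.231, 0.973, 0.0]
wrist_force: [-0.7, 1.5, 7.1]
width: 0.597
grip_force: 40.5
```

Gripped: width 0.6 (about 51 mm) at 40 N. Now lift, and first measure where the ring sits in the grip.

Run:
```python
from h import *
print(tool([35,-158,0]))
```

```text
[-1.02216638e+02 -1.25462175e+02  3.93872949e-02]
```

{"method": "send_rows", "body": {"targets": [[[0, 0, -5], 0], [[0, 0, -15], 0], [[0, 0, -30], 0], [[0, 0, -30], 0], [[0, 0, -30], 0], [[0, 0, -15], 0], [[0, 0, 0], 0]]}}

```text
clock: 16.9
ee_pos: [461.6, -235.4, 88.4]
orientation: [0.002, 0.231, 0.973, -0.0]
wrist_force: [0.9, 0.2, -3.3]
width: 0.597
grip_force: 42.4
```

{"method": "send_rows", "body": {"targets": [[[-10, -12, 0], 0], [[-20, -25, 0], 0], [[-20, -25, 0], 0], [[-20, -25, 0], 0], [[-20, -25, 0], 0], [[-9, -10, 0], 0], [[-3, -3, 0], 0], [[0, 0, 0], 0], [[0, 0, 0], 0]]}}

```text
clock: 17.8
ee_pos: [495.4, -390.8, 85.7]
orientation: [-0.001, 0.23, 0.973, 0.001]
wrist_force: [-0.2, 0.1, -2.4]
width: 0.6
grip_force: 42.4
```

```bash
cat > ring.py <<'E'
from h import *
import sys
tag=sys.argv[1];s=observe();p=s["ee_pos"];print(s["clock"],p,s["grip_force"],s["width"])
th=np.linspace(0,2*np.pi,90)
for n in C:
    im=capture(n)[:,:,::-1];cv2.imwrite(f"pics/{n}{tag}.png",im)
    m=cv2.inRange(cv2.cvtColor(np.ascontiguousarray(im),cv2.COLOR_BGR2HSV),(22,120,60),(38,255,255))
    zb=p[2]+38
    c=proj(n,[p[0],p[1],zb+12])[0].astype(int);u0,v0=c[0]-20,c[1]-20
    print(n,"expected centre",proj(n,[p[0],p[1],zb+12]).round(1),"origin",u0,v0)
    mod=np.zeros((400,640),np.uint8)
    pts=np.r_[[[p[0]+26*np.cos(t),p[1]+26*np.sin(t),zb+z] for t in th for z in (0,24)]]
    cv2.fillConvexPoly(mod,cv2.convexHull(np.int32(np.round(proj(n,pts)))),1)
    for r in range(v0,min(400,v0+40)): print(r,"".join(("#" if b else "+") if a else ("." if b else " ") for a,b in zip(m[r,u0:u0+40],mod[r,u0:u0+40])))
E
python3 ring.py 4
```

```text
17.8 [ 495.35987007 -390.81101591   85.67577552] 42.38891780376434 0.599931846894757
scene expected centre [[400.6 301.2]] origin 380 281
281                                         
282                                         
283                                         
284                                         
285                                         
286                                         
287                                         
288                  ++++                   
289                ++#####...               
290               +#######.....             
291              ##########......           
292             ###########.......          
293            ############........         
294            ############........         
295           +###########..........        
296           ############...........       
297           ############...........       
298           ###########............       
299          .########...............       
300          ##########..............       
301          ###########.............       
302          ####
[... 1947 characters left out ...]
#............        
218           ..########............        
219            ..############.......        
220            ..#############.....         
221             ..############....          
222              ..############..           
223                ..##########.            
224                  ..#######              
225                                         
226                                         
227                                         
228                                         
229                                         
230                                         
231                                         
232                                         
233
```

```bash
cat > fit2.py <<'E'
from h import *
th=np.linspace(0,2*np.pi,90)
def cyl(x,y,z0,z1,r): return np.array([[x+r*np.cos(t),y+r*np.sin(t),z] for t in th for z in (z0,z1)])
def hull(n,parts,k=8):
    m=np.zeros((400*k,640*k),np.uint8)
    for pts in parts: cv2.fillConvexPoly(m,cv2.convexHull(np.int32(np.round((proj(n,pts)+.5)*k-.5))),1)
    return cv2.resize(m.astype(np.float32),(640,400),interpolation=cv2.INTER_AREA)
def mask(im,lo,hi):  # soft: mask at 8x upsample of cubic image
    k=8;b=cv2.resize(im,None,fx=k,fy=k,interpolation=cv2.INTER_CUBIC)
    return cv2.resize(cv2.inRange(cv2.cvtColor(b,cv2.COLOR_BGR2HSV),lo,hi).astype(np.float32)/255,(640,400),interpolation=cv2.INTER_AREA)
def fit(n,M,parts,region,g):
    c=np.array(g,float)
    for st in (2,.7,.25):
        G=[c+[i*st,j*st] for i in range(-4,5) for j in range(-4,5)]
        f=[(np.abs(hull(n,parts(*x))-M)*region).sum() for x in G]; c=G[int(np.argmin(f))]
    return c.round(2),round(float(min(f)),1)
Y=((22,120,60),(38,255,255))
E
cat > f2.py <<'E'
from fit2 import *
U,V=np.meshgrid(np.arange(640),np.arange(400))
I=lambda n,t:cv2.imread(f"pics/{n}{t}.png")
def half(n,c,z,d,f):  # region left half etc., excluding bore
    o=proj(n,[c[0],c[1],z])[0]; r=np.hypot(U-o[0],V-o[1]); return ((r>6)&(r<17)&(((U-o[0])*d[0]+(V-o[1])*d[1])>f)).astype(float)
ring0=(461.8,-234.7); now=(495.4,-390.8); zb=85.7+38
for n,d,f in (("scene",(-1,0),3),("top",(-.6,.8),3)):
    for t,c,z in (("0",ring0,0),("4",now,zb)):
        M=mask(I(n,t),*Y); print(n,t,fit(n,M,lambda x,y:[cyl(x,y,z,z+24,26)],half(n,c,z+12,d,f),c))
for n in C:
    M=mask(I(n,"0"),(0,90,45),(25,255,255)); c=(496,-394)
    o=proj(n,[496,-394,30])[0]
    if n=="scene": reg=((np.hypot(U-o[0],V-o[1])<16)&(V>o[1]-3)).astype(float)
    else: reg=((np.hypot(U-o[0],V-o[1])<16)&(U<o[0]+3)).astype(float)
    print("bottle",n,fit(n,M,lambda x,y:[cyl(x,y,0,50,19)],reg,c))
    im=I(n,"0"); u,v=o.astype(int); H=hull(n,[cyl(496,-394,0,50,19)])
    hsv=cv2.cvtColor(im,cv2.COLOR_BGR2HSV)
    for r in range(v-14,v+13): print(r," ".join(f"{hsv[r,q,2]:3d}{'*' if hsv[r,q,1]>120 and hsv[r,q,0]<25 else ' '}{'|' if H[r,q]>.5 else ' '}" for q in range(u-12,u+14)))
E
python3 f2.py
```

```text
scene 0 (array([ 461.1 , -230.45]), 6.0)
scene 4 (array([ 496.35, -388.55]), 6.8)
top 0 (array([ 459.1, -235.4]), 3.5)
top 4 (array([ 492.95, -396.8 ]), 7.2)
bottle scene (array([ 497.3 , -393.75]), 9.8)
306  43    43    42    46    46    45    46    44    45    46    46    48    49    50    51    54    64    69    68    62    53    42    39    39    40    44  
307  43    43    42    44    45    45    45    45    46    47    49    50    50    51    54    62    68    70    75    77    71    51    41    40    40    42  
308  43    43    44    44    43    45    46    47    46    48    48    49    49    54    58    58    64    69    76    82    78    57    43    40    42    42  
309  42    42    43    42    43    45    47    46    45    46    55    61    62    60    52    51    60    66    69    68    63    49    42    42    41    42  
310  41    42    42    43    43    43    46    45    48    67    88*   98*   88    71    50    46    55    60    60    56    51    45    43    41    42    42  
311  42    43    42    42    43    43    44    51    77*  108*  128*| 131*| 106 |  78 |  52 |  4
[... 7086 characters left out ...]
    31    33    32    29    28    26    27    27    29    28  
224  34    30    30    29    29    29    28    28    27    28    27    28    27    28    27    28    30    34    32    29    29    28    27    27    28    27  
225  39    32    30    29    28    28    27    27    28    28    28    28    30    31    30    29    29    31    31    30    28    28    28    28    28    29  
226  37    34    29    29    28    27    28    28    28    28    28    28    29    30    33    29    28    28    31    31    29    28    27    28    29    30  
227  34    32    31    30    28    29    29    28    30    28    27    28    28    30    32    30    29    29    32    30    28    28    28    28    30    32
```

{"method": "send_rows", "body": {"targets": [[[0, -2, 0], 0], [[0, 0, 5], 0], [[0, 0, 5], 0], [[0, 0, 5], 0], [[0, 0, 2], 0], [[0, 0, 0], 0]]}}

```text
clock: 18.5
ee_pos: [494.4, -393.9, 68.7]
orientation: [-0.0, 0.231, 0.973, 0.0]
wrist_force: [0.9, 0.1, -2.2]
width: 0.601
grip_force: 42.4
```

Run:
```python
from fit2 import *
U,V=np.meshgrid(np.arange(640),np.arange(400))
s=observe();p=s["ee_pos"];print(p,s["wrist_force"])
im=np.ascontiguousarray(capture("scene")[:,:,::-1]);cv2.imwrite("pics/scene5.png",im)
def reg(c,z):
    o=proj("scene",[c[0],c[1],z])[0]; r=np.hypot(U-o[0],V-o[1]); return ((r>6)&(r<17)&(U<o[0]-2)).astype(float)
z=p[2]+38
for dz in (-2,0,2): print(dz,fit("scene",mask(im,*Y),lambda x,y:[cyl(x,y,z+dz,z+dz+24,26)],reg(p,z+12),p[:2]))
hsv=cv2.cvtColor(im,cv2.COLOR_BGR2HSV);o=proj("scene",[496.5,-393.5,30])[0].astype(int)
for r in range(o[1]-16,o[1]+13): print(r," ".join(f"{hsv[r,q,2]:3d}{'Y' if hsv[r,q,1]>120 and 22<=hsv[r,q,0]<38 else '*' if hsv[r,q,1]>110 and hsv[r,q,0]<22 else ' '}" for q in range(o[0]-14,o[0]+16)))
```

```text
[ 494.4328291  -393.93292418   68.72697222] [ 0.87192065  0.06789924 -2.23456622]
-2 (array([ 496.88, -390.63]), 9.0)
0 (array([ 495.98, -391.23]), 9.2)
2 (array([ 495.13, -391.68]), 8.8)
304  49   47   45   46   45   47   48   47   60  113Y 178Y 232Y 255Y 255Y 255Y 255Y 207Y 118Y  54   45   48   52   61   72   79   86   88   87   81   75 
305  49   46   45   45   46   48   48   46   65  119Y 176Y 227Y 255Y 255Y 255Y 255Y 233Y 165Y  87   57   53   53   61   71   77   82   86   86   84   81 
306  48   47   44   45   45   47   48   48   67  123Y 176Y 217Y 252Y 255Y 255Y 255Y 255Y 218Y 155Y 102   78   67   66   72   75   79   87   98  101   99 
307  45   45   45   44   45   47   46   47   65  119Y 167Y 199Y 232Y 255Y 255Y 255Y 255Y 255Y 221Y 178Y 143Y 115   84   74   77   96  137Y 173Y 182Y 162Y
308  44   43   44   43   44   45   46   47   58  102Y 153Y 187Y 213Y 244Y 255Y 255Y 255Y 255Y 255Y 241Y 221Y 192Y 131Y  77   80  121  180Y 219Y 227Y 199Y
309  43   43   43   43   43   44   46   47   53   91Y 145Y 182Y 201Y 227Y 252Y 255Y 255Y 255Y 255Y 255Y 255Y 241Y 173Y  84   75  111  153Y 176
[... 2852 characters left out ...]
 124* 124* 123* 123* 122* 116*  99*  70   50   50   51   51   48   48   49   52   53 
329  46   46   46   46   46   45   47   51   68   91* 109* 118* 122* 124* 124* 123* 122* 117* 104*  80*  56   51   54   53   49   49   49   50   52   53 
330  47   48   47   46   47   45   46   47   49   64   84* 101* 111* 114* 116* 116* 112* 101*  81*  59   50   51   51   50   48   47   50   51   53   53 
331  48   48   47   47   47   46   46   46   45   45   53   68   78*  84*  87*  87*  80*  66   54   48   50   50   49   47   46   47   48   49   50   52 
332  46   47   46   46   46   47   47   46   45   45   45   46   50   55   56   57   52   49   50   50   49   48   48   47   46   47   48   49   50   49
```

The ring and bottle agree to about 1 mm in the scene view. I lower in small steps and check the force.

{"method": "send_rows", "body": {"targets": [[[0, 0, 2], 0], [[0, 0, 2], 0], [[0, 0, 2], 0], [[0, 0, 2], 0], [[0, 0, 0], 0]]}}

```text
clock: 19.05
ee_pos: [494.5, -394.0, 61.0]
orientation: [-0.0, 0.231, 0.973, 0.0]
wrist_force: [0.9, 1.1, -2.6]
width: 0.594
grip_force: 42.4
```

{"method": "send_rows", "body": {"targets": [[[0, 0, 2], 0], [[0, 0, 2], 0], [[0, 0, 2], 0], [[0, 0, 0], 0]]}}

```text
clock: 19.45
ee_pos: [494.5, -394.0, 54.9]
orientation: [-0.0, 0.231, 0.973, 0.0]
wrist_force: [0.3, -0.5, -2.8]
width: 0.598
grip_force: 42.4
```

{"method": "send_rows", "body": {"targets": [[[0, 0, 3], 0], [[0, 0, 3], 0], [[0, 0, 3], 0], [[0, 0, 3], 0], [[0, 0, 0], 0]]}}

```text
clock: 19.95
ee_pos: [494.4, -393.9, 42.7]
orientation: [-0.0, 0.231, 0.973, 0.0]
wrist_force: [-0.3, -0.6, -2.6]
width: 0.597
grip_force: 42.4
```

{"method": "send_rows", "body": {"targets": [[[0, 0, 2], 0], [[0, 0, 2], 0], [[0, 0, 2], 0], [[0, 0, 2], 0], [[0, 0, 0], 0]]}}

```text
clock: 20.45
ee_pos: [494.5, -394.0, 35.0]
orientation: [-0.0, 0.231, 0.973, 0.0]
wrist_force: [0.2, 0.5, -2.3]
width: 0.598
grip_force: 42.4
```

{"method": "send_rows", "body": {"targets": [[[0, 0, 2], 0], [[0, 0, 2], 0], [[0, 0, 2], 0], [[0, 0, 2], 0], [[0, 0, 0], 0]]}}

```text
clock: 20.95
ee_pos: [494.5, -394.0, 26.9]
orientation: [-0.0, 0.231, 0.973, 0.0]
wrist_force: [0.8, -0.3, -2.7]
width: 0.598
grip_force: 42.4
```

Ring underside is at about 65 mm; now 1 mm rows to the shoulder.

{"method": "send_rows", "body": {"targets": [[[0, 0, 1], 0], [[0, 0, 1], 0], [[0, 0, 1], 0], [[0, 0, 1], 0], [[0, 0, 0], 0]]}}

```text
clock: 21.45
ee_pos: [494.6, -394.1, 23.2]
orientation: [-0.0, 0.231, 0.973, 0.0]
wrist_force: [0.2, 0.7, -1.0]
width: 0.594
grip_force: 42.4
```

{"method": "send_rows", "body": {"targets": [[[0, 0, 1], 0], [[0, 0, 0.5], 0], [[0, 0, 0], 0]]}}

```text
clock: 21.75
ee_pos: [494.7, -394.1, 21.7]
orientation: [-0.0, 0.231, 0.973, 0.0]
wrist_force: [0.2, -0.3, -2.1]
width: 0.6
grip_force: 42.4
```

{"method": "send_rows", "body": {"targets": [[[0, 0, 0.5], 0], [[0, 0, 0.5], 0], [[0, 0, 0], 0]]}}

```text
clock: 22.05
ee_pos: [494.7, -394.1, 20.8]
orientation: [0.0, 0.231, 0.973, 0.0]
wrist_force: [-1.1, 0.3, -0.7]
width: 0.602
grip_force: 42.4
```

{"method": "send_rows", "body": {"targets": [[[0, 0, 0.5], 0], [[0, 0, 0.5], 0], [[0, 0, 0], 0]]}}

```text
clock: 22.35
ee_pos: [495.0, -394.1, 20.0]
orientation: [0.0, 0.231, 0.973, 0.0]
wrist_force: [1.1, 1.0, 1.2]
width: 0.601
grip_force: 42.6
```

Seated (load transferred). Release.

{"method": "send_rows", "body": {"targets": [[[0, 0, 0], 0], [[0, 0, 0], 0], [[0, 0, 0], 0], [[0, 0, 0], 0], [[0, 0, 0], 0]], "claw": 1}}

```text
clock: 22.85
ee_pos: [494.6, -394.2, 19.8]
orientation: [-0.0, 0.231, 0.973, -0.0]
wrist_force: [0.1, -0.1, -0.4]
width: 1.003
grip_force: 0.0
```

{"method": "send_rows", "body": {"targets": [[[0, 0, -5], 0], [[0, 0, -10], 0], [[0, 0, -25], 0], [[0, 0, -40], 0], [[0, 0, -40], 0], [[0, 0, -40], 0], [[0, 0, -40], 0], [[0, 0, -40], 0]]}}

```text
clock: 23.65
ee_pos: [494.3, -394.1, 262.7]
orientation: [0.001, 0.231, 0.973, -0.0]
wrist_force: [0.3, -0.6, 0.6]
width: 0.999
grip_force: 0.0
```

Run:
```python
from fit2 import *
s=observe();print(s["clock"],s["ee_pos"],s["grip_force"])
for n in C:
    im=np.ascontiguousarray(capture(n)[:,:,::-1]);cv2.imwrite(f"pics/{n}6.png",im)
    U,V=np.meshgrid(np.arange(640),np.arange(400));o=proj(n,[496,-394,71])[0];r=np.hypot(U-o[0],V-o[1])
    M=mask(im,*Y);print(n,o,"yellow px",M[r<17].sum())
    print(fit(n,M,lambda x,y:[cyl(x,y,59,83,26)],((r>7)&(r<17)).astype(float),(496,-394)))
    A=mask(im,(0,90,45),(21,255,255)); 
    for q in range(int(o[1])-16,int(o[1])+24): print(q,"".join("Y" if M[q,c]>.5 else "a" if A[q,c]>.5 else " " for c in range(int(o[0])-20,int(o[0])+20)))
```

```text
23.65 [ 494.31084595 -394.05359263  262.74242254] 0.0
scene [397.33522691 313.59630494] yellow px 415.40625
(array([ 497.75, -393.75]), 57.1)
297                                         
298                                         
299                                         
300                                         
301                  YYYYYYY                
302                YYYYYYYYYYY              
303              YYYYYYYYYYYYYYY            
304             YYYYYYYYYYYYYYYYY           
305            YYYYYYYYYYYYYYYYYYY          
306            YYYYYYYYYYYYYYYYYYYY         
307           YYYYYYYYYYY   YYYYYYY         
308           YYYYYYYYYY     YYYYYYY        
309           YYYYYYYYY      YYYYYYY        
310          YYYYYYYYYa      YYYYYYYY       
311          YYYYYYYYY       YYYYYYYY       
312          YYYYYYYY        YYYYYYYY       
313          YYYYYYYYY       YYYYYYYY       
314          YYYYYYYYY       YYYYYYYY       
315          YYYYYYYYYYY    YYYYYYYYY       
316          YYYYYYYYYYYYYYYYYYYYYYYY       
317           YYYYYYYYYYYYYYYYYYYYYY        
318          
[... 2018 characters left out ...]
       a YYYYYYYYYYYYY  aa        
223               aaYYYYYYYYYYY   aa        
224                   YYYYYYY     aa        
225                               aa        
226                               a         
227                               a         
228                              aa         
229                              aa         
230                              aa         
231                              aa         
232                              aa         
233                              aa         
234                              aa         
235                              aa         
236                              aa         
237                              aa
```

The ring rests on the shoulder: scene fit ring (497.8,-393.8) against bottle (497.3,-393.8), so within 1 mm, and the bottle has not moved. Next the lid: turn the tool 0.85 rad to close across the bath's x, then go above the handle.

{"method": "send_rows", "body": {"targets": [[[0, 0, 0], 0.14], [[0, 0, 0], 0.14], [[0, 0, 0], 0.14], [[0, 0, 0], 0.14], [[0, 0, 0], 0.14], [[0, 0, 0], 0.147], [[0, 0, 0], 0]]}}

```text
clock: 24.45
ee_pos: [494.6, -393.9, 260.1]
orientation: [0.0, 0.611, 0.792, -0.0]
wrist_force: [-0.4, 0.4, -0.2]
width: 1.004
grip_force: 0.0
```

Run:
```python
from h import *
s=observe();q=s["orientation"];M=R.from_quat(np.r_[q[1:],q[0]]).as_matrix();y=M[:,1];print(s["clock"],s["ee_pos"],"y heading",np.degrees(np.arctan2(y[1],y[0])),s["joints"][[0,6]])
g=goal([529.5,92.4,200]);print(g,g/13)
# bar end pixels seen by scene: dark bar vs predicted
a,b=[np.array(x) for x in ([515.7,144.8,191],[543.4,39.9,191])]
im=cv2.imread("pics/scene0.png")
o=proj("scene",np.array([a,b,(a+b)/2]));print(o)
v=cv2.cvtColor(im,cv2.COLOR_BGR2GRAY)
e=np.array([.967,.2555,0])
for t in (.25,.5,.75):
    m=a+(b-a)*t; 
    print(t,[(d,int(v[tuple(np.int32(np.round(proj("scene",m+e*d)[0]))[::-1])])) for d in range(-24,26,3)])
v=cv2.cvtColor(cv2.imread("pics/top0.png"),cv2.COLOR_BGR2GRAY)
m=(a+b)/2;print("top",[(d,int(v[tuple(np.int32(np.round(proj("top",m+e*d)[0]))[::-1])])) for d in range(-24,26,3)])
```

```text
24.45 [ 494.60724402 -393.9078629   260.11576176] y heading 14.656052931547 [0.33842228 1.05315567]
[461.66721603 156.80457024  60.02045599] [35.51286277 12.06189002  4.61695815]
[[282.53514258 155.56088137]
 [310.85244497 172.16965868]
 [296.44721672 163.72064667]]
0.25 [(-24, 159), (-21, 187), (-18, 176), (-15, 207), (-12, 212), (-9, 208), (-6, 196), (-3, 115), (0, 115), (3, 61), (6, 71), (9, 119), (12, 198), (15, 208), (18, 214), (21, 214), (24, 215)]
0.5 [(-24, 213), (-21, 213), (-18, 213), (-15, 213), (-12, 213), (-9, 208), (-6, 196), (-3, 115), (0, 115), (3, 61), (6, 72), (9, 118), (12, 198), (15, 209), (18, 215), (21, 215), (24, 215)]
0.75 [(-24, 214), (-21, 213), (-18, 214), (-15, 214), (-12, 214), (-9, 211), (-6, 195), (-3, 111), (0, 81), (3, 63), (6, 73), (9, 159), (12, 159), (15, 210), (18, 217), (21, 217), (24, 217)]
top [(-24, 230), (-21, 231), (-18, 230), (-15, 230), (-12, 232), (-9, 233), (-6, 207), (-3, 99), (0, 54), (3, 77), (6, 165), (9, 230), (12, 231), (15, 230), (18, 230), (21, 232), (24, 233)]
```

{"method": "send_rows", "body": {"targets": [[[18, 6, 0], 0], [[35, 12, 2], 0], [[35, 12, 5], 0], [[35, 12, 5], 0], [[35, 12, 5], 0], [[35, 12, 5], 0], [[35, 12, 5], 0], [[35, 12, 5], 0], [[35, 12, 5], 0], [[35, 12, 5], 0], [[35, 12, 5], 0], [[35, 12, 5], 0], [[35, 12, 5], 0], [[24, 9, 3], 0], [[0, 0, 0], 0], [[0, 0, 0], 0]]}}

```text
clock: 26.05
ee_pos: [530.4, 93.3, 199.9]
orientation: [0.0, 0.608, 0.794, -0.0]
wrist_force: [0.5, 0.2, -0.8]
width: 0.998
grip_force: 0.0
```

Run:
```python
from h import *
s=observe();print(s["clock"],s["ee_pos"],s["wrist_force"],s["joints"],goal([531.5,92.9,133]))
```

```text
26.05 [530.38668779  93.28542764 199.92775139] [ 0.48260025  0.19176218 -0.82602759] [-0.50237587  0.3840053   0.34387448  1.79780739 -0.15169086  0.98564101
  0.16505542] [-0.63887954  0.97889658 66.92791285]
```

{"method": "send_rows", "body": {"targets": [[[0, 1, 10], 0], [[0, 0, 15], 0], [[0, 0, 15], 0], [[0, 0, 10], 0], [[0, 0, 9], 0], [[0, 0, 5], 0], [[0, 0, 3], 0], [[0, 0, 0], 0]]}}

```text
clock: 26.85
ee_pos: [531.5, 93.3, 132.7]
orientation: [-0.0, 0.61, 0.792, -0.0]
wrist_force: [0.1, -0.0, 1.4]
width: 1.0
grip_force: 0.0
```

{"method": "send_rows", "body": {"targets": [[[0, 0, 0], 0], [[0, 0, 0], 0], [[0, 0, 0], 0], [[0, 0, 0], 0], [[0, 0, 0], 0], [[0, 0, 0], 0], [[0, 0, 0], 0], [[0, 0, 0], 0]], "claw": -1, "squeeze": 50}}

```text
clock: 27.65
ee_pos: [531.6, 93.4, 133.0]
orientation: [0.0, 0.61, 0.792, 0.0]
wrist_force: [-0.8, 0.3, 4.1]
width: 0.12
grip_force: 48.7
```

Run:
```python
import numpy as np
r=np.hypot(155,54);p=np.radians(np.linspace(0,60,41))+np.arctan2(54,155)
d=np.c_[-np.diff(r*np.cos(p)),-np.diff(r*np.sin(p))].round(1);print(d.tolist(),d.sum(0))
```

```text
[[1.5, -4.0], [1.6, -4.0], [1.7, -4.0], [1.8, -3.9], [1.9, -3.9], [2.0, -3.8], [2.1, -3.8], [2.2, -3.7], [2.3, -3.6], [2.4, -3.6], [2.5, -3.5], [2.6, -3.5], [2.6, -3.4], [2.7, -3.3], [2.8, -3.2], [2.9, -3.2], [3.0, -3.1], [3.1, -3.0], [3.1, -2.9], [3.2, -2.8], [3.3, -2.8], [3.4, -2.7], [3.4, -2.6], [3.5, -2.5], [3.6, -2.4], [3.6, -2.3], [3.7, -2.2], [3.7, -2.1], [3.8, -2.0], [3.8, -1.9], [3.9, -1.8], [3.9, -1.7], [4.0, -1.6], [4.0, -1.5], [4.1, -1.4], [4.1, -1.3], [4.1, -1.2], [4.2, -1.1], [4.2, -1.0], [4.2, -0.9]] [ 124.5 -107.2]
```

{"method": "send_rows", "body": {"targets": [[[0, 1.5, -4], 0], [[0, 1.6, -4], 0], [[0, 1.7, -4], 0], [[0, 1.8, -3.9], 0], [[0, 1.9, -3.9], 0], [[0, 2, -3.8], 0], [[0, 2.1, -3.8], 0], [[0, 2.2, -3.7], 0], [[0, 2.3, -3.6], 0], [[0, 2.4, -3.6], 0]]}}

```text
clock: 28.65
ee_pos: [549.2, 98.2, 171.3]
orientation: [-0.001, 0.61, 0.792, -0.001]
wrist_force: [-6.9, -0.5, -0.4]
width: 0.121
grip_force: 48.6
```

{"method": "send_rows", "body": {"targets": [[[0, 2.5, -3.5], 0], [[0, 2.6, -3.5], 0], [[0, 2.6, -3.4], 0], [[0, 2.7, -3.3], 0], [[0, 2.8, -3.2], 0], [[0, 2.9, -3.2], 0], [[0, 3, -3.1], 0], [[0, 3.1, -3], 0], [[0, 3.1, -2.9], 0], [[0, 3.2, -2.8], 0]]}}

```text
clock: 29.65
ee_pos: [575.2, 105.2, 203.8]
orientation: [-0.002, 0.61, 0.792, -0.001]
wrist_force: [-16.1, -2.0, 12.0]
width: 0.12
grip_force: 48.9
```

The tool is pulled outward by about 20 N, so my path runs slightly inside the true arc. I correct outward and continue.

{"method": "send_rows", "body": {"targets": [[[0, 2.3, -3.8], 0], [[0, 2.4, -3.7], 0], [[0, 3.4, -2.6], 0], [[0, 3.5, -2.5], 0], [[0, 3.6, -2.4], 0]]}}

```text
clock: 30.15
ee_pos: [592.4, 109.9, 218.4]
orientation: [-0.0, 0.61, 0.792, -0.0]
wrist_force: [-5.3, 1.5, 0.6]
width: 0.119
grip_force: 49.4
```

{"method": "send_rows", "body": {"targets": [[[0, 3.6, -2.6], 0], [[0, 3.7, -2.5], 0], [[0, 3.7, -2.3], 0], [[0, 3.8, -2.2], 0], [[0, 3.8, -2.1], 0]]}}

```text
clock: 30.65
ee_pos: [610.5, 114.8, 230.0]
orientation: [-0.0, 0.61, 0.792, 0.0]
wrist_force: [-4.7, 1.2, -0.9]
width: 0.117
grip_force: 48.5
```

{"method": "send_rows", "body": {"targets": [[[0, 3.9, -1.8], 0], [[0, 3.9, -1.7], 0], [[0, 4, -1.6], 0], [[0, 4, -1.5], 0], [[0, 4.1, -1.4], 0]]}}

```text
clock: 31.15
ee_pos: [629.8, 120.0, 239.1]
orientation: [-0.0, 0.61, 0.792, 0.0]
wrist_force: [-9.6, 1.8, 16.8]
width: 0.119
grip_force: 49.2
```

{"method": "send_rows", "body": {"targets": [[[0, 4.1, -1.3], 0], [[0, 4.1, -1.2], 0], [[0, 4.2, -1.1], 0], [[0, 4.2, -1], 0], [[0, 3, -0.7], 0], [[0, 0, 0], 0], [[0, 0, 0], 0]]}}

```text
clock: 31.85
ee_pos: [649.6, 125.3, 244.0]
orientation: [0.0, 0.61, 0.792, 0.001]
wrist_force: [-3.5, 4.0, 5.6]
width: 0.121
grip_force: 51.7
```

Run:
```python
from fit2 import *
s=observe();p=s["ee_pos"];print(s["clock"],p,s["wrist_force"],s["grip_force"])
e=np.array([.967,.2555,0]);w=np.array([-.2555,.967,0])
# circle through the travelled points (along e, z): start grip and readings
P=np.array([[531.6,93.4,133],[549.2,98.2,171.3],[575.2,105.2,203.8],[592.4,109.9,218.4],[610.5,114.8,230.0],p])
q=np.c_[P@e,P[:,2]];q0=q[0]
r=least_squares(lambda c:np.hypot(*(q-c).T)-164.1,q0+[155,-54]);c=r.x;print("hinge rel start",c-q0,r.fun.round(1))
ang=np.unwrap(np.arctan2(q[:,1]-c[1],c[0]-q[:,0]));print("opening deg",np.degrees(ang-ang[0]).round(1))
for n in C:
    im=np.ascontiguousarray(capture(n)[:,:,::-1]);cv2.imwrite(f"pics/{n}7.png",im)
    U,V=np.meshgrid(np.arange(640),np.arange(400));o=proj(n,[496,-394,71])[0];rr=np.hypot(U-o[0],V-o[1])
    print(n,fit(n,mask(im,*Y),lambda x,y:[cyl(x,y,59,83,26)],((rr>7)&(rr<17)).astype(float),(496,-394)))
im=cv2.imread("pics/top7.png");v=cv2.cvtColor(im,cv2.COLOR_BGR2GRAY)
# lid front corners predicted for several openings (lid edges +-125 mm, front 198 mm from hinge, z 151 top)
h=np.array([531.5,92.9,191])+155*e+[0,0,-54]
for a in (52,60,68):
    A=np.radians(a);f=h+ -e*(198*np.cos(A)-8*np.sin(A))+np.array([0,0,198*np.sin(A)+8*np.cos(A)])
    print(a,[(n,proj(n,f+w*k)[0].round(0).tolist()) for n in C for k in (-110,110)])
```

```text
31.85 [649.64651969 125.26998799 243.97568656] [-3.53462747  3.98888831  5.58758666] 51.722078919410706
hinge rel start [156.6939252  -49.35793862] [ 0.2 -0.2 -0.2  0.   0.3 -0.1]
opening deg [ 0.  14.9 29.7 37.7 45.4 60.4]
scene (array([ 498.5 , -394.75]), 57.2)
top (array([ 494.7, -396.7]), 19.2)
52 [('scene', [337.0, 145.0]), ('scene', [276.0, 112.0]), ('top', [308.0, 167.0]), ('top', [218.0, 189.0])]
60 [('scene', [342.0, 137.0]), ('scene', [281.0, 104.0]), ('top', [305.0, 157.0]), ('top', [214.0, 178.0])]
68 [('scene', [348.0, 129.0]), ('scene', [286.0, 97.0]), ('top', [303.0, 145.0]), ('top', [211.0, 167.0])]
```

The circle fit (0.3 mm residuals) gives 60.4°. One check in the picture of the lid's front edge, then hand in.

Run:
```python
from h import *
e=np.array([.967,.2555,0]);w=np.array([-.2555,.967,0]);h=np.array([531.5,92.9,191])+155*e+[0,0,-54]
for n in C:
    v=cv2.cvtColor(cv2.imread(f"pics/{n}7.png"),cv2.COLOR_BGR2GRAY)
    for k in (-100,100):
        L=[]
        for a in range(40,82,2):
            A=np.radians(a);f=h-e*(198*np.cos(A)-8*np.sin(A))+np.array([0,0,198*np.sin(A)+8*np.cos(A)])+w*k
            L.append((a,int(v[tuple(np.int32(np.round(proj(n,f)[0]))[::-1])])))
        print(n,k,L)
s=observe();print(s["clock"],s["grip_force"],s["qd"].round(3))
```

```text
scene -100 [(40, 151), (42, 210), (44, 215), (46, 171), (48, 114), (50, 114), (52, 113), (54, 121), (56, 214), (58, 216), (60, 199), (62, 193), (64, 194), (66, 198), (68, 196), (70, 195), (72, 194), (74, 191), (76, 158), (78, 145), (80, 136)]
scene 100 [(40, 46), (42, 45), (44, 61), (46, 167), (48, 185), (50, 185), (52, 182), (54, 144), (56, 208), (58, 193), (60, 185), (62, 186), (64, 185), (66, 185), (68, 185), (70, 184), (72, 181), (74, 181), (76, 181), (78, 181), (80, 181)]
top -100 [(40, 241), (42, 239), (44, 241), (46, 239), (48, 240), (50, 240), (52, 239), (54, 232), (56, 240), (58, 214), (60, 202), (62, 190), (64, 178), (66, 179), (68, 212), (70, 190), (72, 208), (74, 194), (76, 43), (78, 36), (80, 34)]
top 100 [(40, 146), (42, 152), (44, 152), (46, 154), (48, 156), (50, 158), (52, 161), (54, 162), (56, 164), (58, 164), (60, 166), (62, 167), (64, 168), (66, 169), (68, 171), (70, 172), (72, 175), (74, 174), (76, 176), (78, 176), (80, 176)]
31.95 51.76625847816467 [-0.003 -0.001 -0.002  0.003  0.002 -0.001  0.   ]
```

```bash
python3 -c "
from plant import *
print(job_done())"
```

```text
the job is handed in; nothing more can be done
None
```

The job is handed in, with no verdict returned: the small yellow ring is let go on the upright bottle's shoulder, about 1 mm off its axis by camera fit, and the gripper is holding the lid open at about 60° (60.4° from the arc fit), with nothing else moved as far as I could tell.

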